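Lock the second turner rest into the counter channel

TASK

The turner is to lie along the counter channel on two forked blue rests, and only one is fitted yet. Fit the loose one at the red tape: let its nut down through the slot, press it in against its spring until it is clear below the lips, give it a quarter turn clockwise, then let it come up so that its grooves catch the lips, and let go. Feel your way without forcing it, and leave everything else on the counter alone.

Things in the scene. Friction and masses are not known exactly. Their poses are not given: they have to be found in the camera images.
- board: Fixed dark wooden board, 120 mm wide (x), 380 mm long (y), 12 mm high, carrying the channel; origin at the centre of its underside on the counter, z up. The metal channel on it, 41 mm wide and high, lies along y, slot up, but was screwed on by hand: its middle line is up to 12 mm to either side of the board's and up to 1 degree askew. A blue rest like the loose one is locked in it at y = +125 mm, 124 mm tall.
- slot (a point): Where the channel's slot would be if it were screwed on true: middle of the board, level with the channel's flat top, 53 mm above the counter; axes as the board's. Slot 22 mm wide, sharp-edged, 340 mm long, between end caps. Its lips, 2.5 mm thick, hang 8 mm down from the top, to 45 mm above the counter. Inside: 36 mm between side walls, floor 15 mm above the counter.
- mark: Red tape, 16 mm wide, over both edges of the board: the loose rest belongs in the channel here, its middle within 12 mm along the channel. Origin on the board's middle line at counter level; axes as the board's. It lies 0 to 100 mm from the board's middle, on the side away from the fitted rest.
- rest_grip (a point): Centre of the loose rest's flat blue grip, 79 mm above the counter while it stands there. z up the rest, x along grip and nut. Grip 36 mm along x, 16 mm thick along y (pinch these flat faces), 40 mm high; two prongs at x = +-14.5 mm rise 35 mm above this centre. Below: 12 mm steel stem, nut, spring. 114 mm tall, about 0.12 kg, the same after half a turn.
- rest_nut (a point): Steel nut of the loose rest, at the floor level of its two grooves, 44 mm below the grip's centre; axes alike. 35 mm long (x), 20.5 mm wide (y), underside 6 mm below this point, end ridges 3 mm above. Grooves along y, 5 mm wide, 12 mm either side. Goes in with x along the slot; locked, x lies across it, the lips bear in the grooves and this point is 45 mm above the counter.
- rest_spring (a point): Middle of the loose nut's underside, 50 mm below the grip's centre, where its coil spring starts: 29 mm long free, ending in a black 17 mm cap; 1.4 N to start, then 0.7 N per mm, solid 15 mm shorter at 12 N. In the channel it meets the floor when this point is 44 mm above the counter; about 5 N when locked, 8 to 11 N while turning.
- rest_edge (a point): Middle of one end of the loose nut (at +x, 17 mm out, level with its underside). Two opposite corners of the nut are cut, so in the channel it turns clockwise only, seen from above, and binds about 5 degrees past the quarter turn. To turn, its underside must be pressed below 35 mm above the counter (solid at 29).
- jar: Clear glass jar with a steel lid, 84 mm across, 130 mm high; bystander.
- mortar: Grey stone mortar, 120 mm across, with its pestle standing in it, 155 mm high; bystander.
- turner: Steel turner with a dark handle, 310 mm long, lying flat; bystander for now.
There are look-alikes about, which are no part of the job. Leave any pink look-alike of the part that bears rest_grip alone.

How it is judged:
By the outcome, as a careful person would: the job done as asked, in the order asked, and still so for the second after the job is handed in, with the robot touching nothing.
It also fails if it takes over 72 s, if anything falls off the work surface, if the arm or the gripper's body presses on something with over 40 N, if the wrist force passes 120 N, or if a joint passes its speed limit or range.

ROBOT

A 7-joint arm with a two-finger parallel gripper is mounted at the origin on the work surface. World frame = base frame: x ahead of the robot, y to its left, z up, the work surface at z = 0. Lengths are in m, angles in rad, forces in N, time in s.
With the tool pointing down it reaches from about 0.4 to 0.85 m from the base axis. Payload 10.4 kg.
Tool frame: the origin (TCP) lies on the front face of the gripper's body, between the roots of the fingers; the fingertips stand 70 mm ahead of it and the grasp point (between the pads) lies 51 mm ahead of it (grasp_offset is the distance from the TCP to the grasp point, in m); z points along the fingers, y is the direction in which the jaws open and shut (so a half turn about z gives the same grasp; the last joint's range is limited). The gripper opens to 87 mm and grips with 3 to 60 N. Pads are 19 mm wide; open, the fingers measure 117 mm over their backs; the gripper's body (75 mm by 190 mm) begins 51 mm behind the grasp point.
Start: joints at [-1.339, 0.332, -0.065, 1.46, 0.022, 1.35, -0.088], TCP at [0.158, 0.605, 0.292] pointing down, gripper open.
Joint ranges: [-2.6, 2.6], [-0.5, 2.12], [-1.47, 1.34], [0.16, 2.42], [-1.27, 4.41], [0.06, 2.06], [-2.6, 2.6]. Speed limits (rad/s): [2.22, 2.22, 2.79, 2.79, 3.14, 3.14, 3.14].

INTERFACE

Orientations are given as a unit quaternion [x, y, z, w].
In Python, from bench import * gives the robot as it stands. The module is installed in compiled form; this text tells all that it offers.
- The arm moves only by the tool arm_command, never from a script. Its argument "commands" is a list of rows, each a list of 3 entries, a list of its own where there are three numbers: the opening in per cent of the stroke, from 0 (shut) to 100 (fully open), then the shift along the tool's x, y, z in m, then the turn, a rotation vector about the tool's x, y, z in rad. A call has exactly 10 rows; each row is the pose to reach, as a shift and turn from the pose commanded when the call began, along the tool's axes at that moment; what a row does not reach only later rows make up. A row lasts 1/12 s, in which the tool goes at most 41.7 mm and 7.16 degrees, less where a joint would pass 70% of its speed; a pose out of reach is approached as far as the arm can. A call with a gripper value outside its range is refused whole. The fingers move at their own pace and stop on an object; "squeeze" is the grip in N (left out, the last holds). Time passes only in rows, so rows that repeat a pose let the fingers close, or fill a call up. It gives the time, the measured TCP pose, the force and the opening at its end, in the units of the state.
- read_state(): the state, without advancing time (a new reading comes with each control period).
- camera(name): name is "scene" or "top"; returns a dict with "pixels" (420x560x3 uint8, red, green, blue), "fx", "fy", "cx", "cy" (pixels), "rvec" (rotation vector, rad) and "tvec" (3), from world to camera coordinates, as OpenCV has them. Camera axes: x right, y down, z forward; pixel columns grow to the right and rows downward; lengths in m; the calibration is good to about 2 mm. A picture is of the moment at which its call begins. There is no depth.
- close_job(): hands the job in, once; it reports no verdict.
The state is a dict: "time": time; "joint_positions": joint angles; "joint_vel": joint speeds; "joint_torque": joint torques, N m; "ee_pos": TCP position; "eef_rot": TCP orientation; "ft_force": force on the tool from outside, world axes, zero at the start; "torque": the same for the moment, N m; "width": finger opening in m.
Only numpy, scipy, OpenCV 4.12 (cv2) and the standard library are available. Lean on these libraries where they do the work, as an engineer would, in place of code of your own. Each camera call takes 0.05 s, during which the arm holds its last target.

## Working session

There is one attempt and no reset: what is moved stays moved. The work goes in short steps, Python scripts to look and compute and a tool call to move; the robot and the scene stay as the last step left them, time stands still between calls to the robot, and variables do not carry over. Pictures are saved under pics/ and viewed, and the job is handed in when it is done.

Besides the shell and the picture viewer there is one more tool, called after "Emit:" by a JSON object that holds its "fn" and its "kwargs", one argument or row to a line. arm_command: Moves the arm, as the interface text tells. Its arguments: {"type":"object","properties":{"commands":{"type":"array","items":{"type":"array"}},"squeeze":{"type":"number"}},"required":["commands"]}

```bash
mkdir -p pics; cat > h.py <<'E'
from bench import *
import numpy as np, cv2
from scipy.spatial.transform import Rotation as R
def shot(n,f):
    c=camera(n); cv2.imwrite(f,c["pixels"][:,:,::-1]); np.savez(f.replace('.png','.npz'),**{k:np.array(v) for k,v in c.items()}); return c
def load(f): return dict(np.load(f))
def K(c): return np.array([[c["fx"],0,c["cx"]],[0,c["fy"],c["cy"]],[0,0,1]],float)
def proj(c,P): return cv2.projectPoints(np.array(P,float).reshape(-1,3),np.array(c["rvec"],float),np.array(c["tvec"],float),K(c),None)[0].reshape(-1,2)
def back(c,uv,z):
    Rm=cv2.Rodrigues(np.array(c["rvec"],float))[0]; o=-Rm.T@np.array(c["tvec"],float)
    d=Rm.T@np.linalg.inv(K(c))@np.array([uv[0],uv[1],1.]); return o+d*(z-o[2])/d[2]
def ray(c,uv):
    Rm=cv2.Rodrigues(np.array(c["rvec"],float))[0]; o=-Rm.T@np.array(c["tvec"],float)
    d=Rm.T@np.linalg.inv(K(c))@np.array([uv[0],uv[1],1.]); return o,d/np.linalg.norm(d)
def tri(c1,u1,c2,u2):
    o1,d1=ray(c1,u1);o2,d2=ray(c2,u2)
    t=np.linalg.lstsq(np.c_[d1,-d2],o2-o1,rcond=None)[0]
    a=o1+d1*t[0];b=o2+d2*t[1]; return (a+b)/2,np.linalg.norm(a-b)
def crop(f,x,y,w,h,s,out):
    i=cv2.imread(f)[y:y+h,x:x+w]; cv2.imwrite(out,cv2.resize(i,None,fx=s,fy=s,interpolation=cv2.INTER_CUBIC))
E
python3 - <<'E'
from h import *
for n in("scene","top"):
    c=shot(n,f"pics/{n}0.png"); Rm=cv2.Rodrigues(np.array(c["rvec"],float))[0]; print(n,c["fx"],-Rm.T@np.array(c["tvec"],float))
s=read_state();print(s)
E
```

```text
scene 434.1840169526671 [ 1.04139886 -0.85812155  0.74670593]
top 393.5082908530317 [ 0.35213019 -0.11206889  1.06974763]
{'time': 0.1, 'joint_positions': array([-1.33859193,  0.33280094, -0.06470307,  1.4608505 ,  0.02159994,
        1.34992314, -0.0884866 ]), 'joint_vel': array([ 0.00021678, -0.00174459,  0.00021917, -0.00337039, -0.00029157,
       -0.00052887, -0.00063965]), 'joint_torque': array([ 1.06277632e-03, -6.24541283e+01,  2.44129635e-02, -3.90719569e+01,
       -6.14883215e-02,  3.66602652e-02,  5.99719510e-05]), 'ee_pos': array([0.15746713, 0.60456653, 0.29154155]), 'eef_rot': array([ 1.27040265e-01,  9.91897352e-01, -6.41064278e-04, -5.28433752e-05]), 'ft_force': array([-0.21483992,  0.45973958, -0.19800391]), 'torque': array([ 0.0094139 , -0.02067251, -0.02479501]), 'width': 0.08726721130697039}
```

View pics/scene0.png

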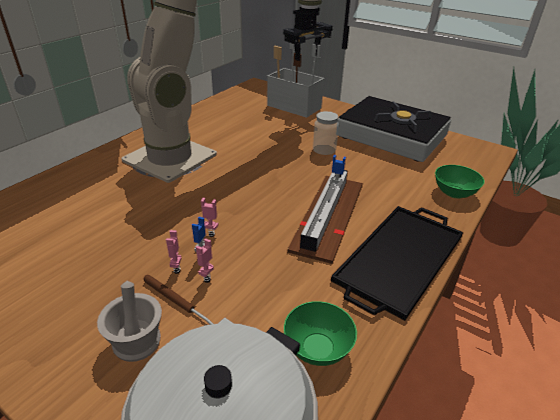

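View pics/top0.png

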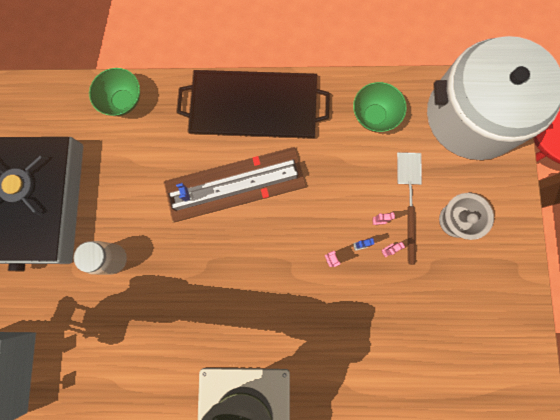

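```bash
python3 - <<'E'
from h import *
crop("pics/top0.png",315,195,110,85,7,"pics/t_rest.png")
crop("pics/top0.png",160,140,155,85,5,"pics/t_board.png")
crop("pics/scene0.png",155,185,75,105,5,"pics/s_rest.png")
crop("pics/scene0.png",280,145,100,120,5,"pics/s_board.png")
E
```

```text
(no output)
```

View pics/t_rest.png

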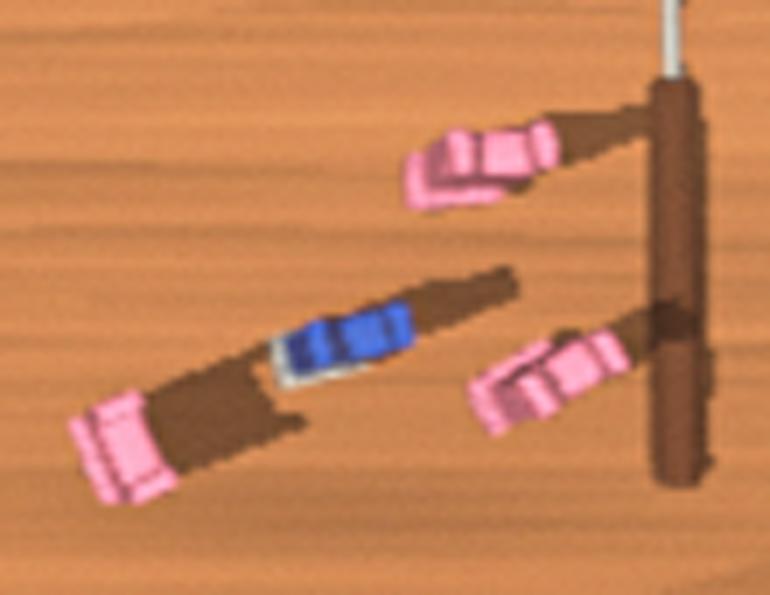

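View pics/t_board.png

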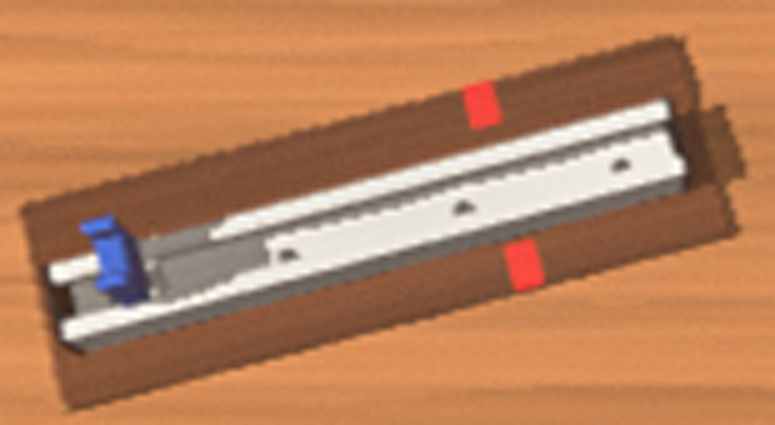

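View pics/s_rest.png

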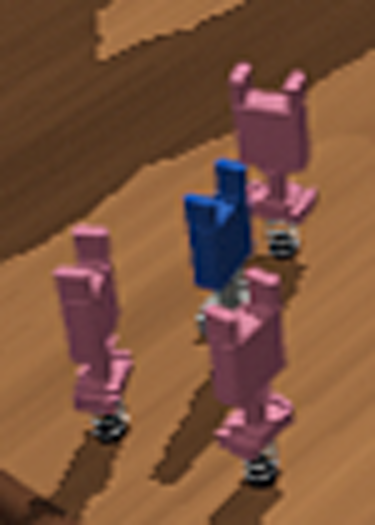

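View pics/s_board.png

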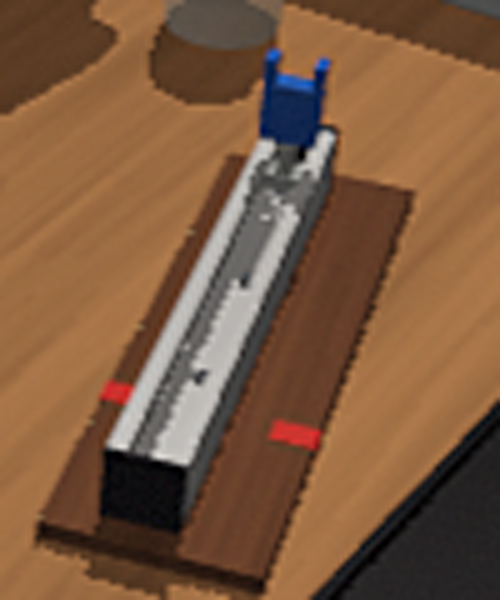

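```bash
cat > fit.py <<'E'
from h import *
from scipy.optimize import minimize
def box(x0,x1,y0,y1,z0,z1): return np.array([[x,y,z] for x in(x0,x1) for y in(y0,y1) for z in(z0,z1)])/1000.
PARTS=[box(-18,18,-8,8,-20,20),box(11,18,-8,8,20,35),box(-18,-11,-8,8,20,35)]
def render(c,pos,rot,parts,s=8,roi=None):
    x,y,w,h=roi; m=np.zeros((h*s,w*s),np.uint8)
    for p in parts:
        uv=(proj(c,rot.apply(p)+pos)+0.5-[x,y])*s
        hull=cv2.convexHull(np.round(uv).astype(np.int32)); cv2.fillConvexPoly(m,hull,255)
    return cv2.resize(m,(w,h),interpolation=cv2.INTER_AREA)/255.
def bluemask(c,roi):
    x,y,w,h=roi; p=c["pixels"][y:y+h,x:x+w].astype(float)
    r,g,b=p[...,0],p[...,1],p[...,2]
    return np.clip((b-np.maximum(r,g)*1.0)/(60),0,1)
def fit(views,x0,zfix=None):
    # views: list (c,roi); x0: x,y,z,yaw
    ms=[bluemask(c,r) for c,r in views]
    def f(v):
        z=zfix if zfix is not None else v[3]
        rot=R.from_euler('z',v[2]); e=0
        for (c,r),m in zip(views,ms): e+=np.sum((render(c,np.array([v[0],v[1],z]),rot,PARTS,8,r)-m)**2)
        return e
    v0=np.array([x0[0],x0[1],x0[3]]+([] if zfix is not None else [x0[2]]))
    best=None
    sim=[v0]
    d=[.006,.006,.3,.006]
    for i in range(len(v0)):
        q=v0.copy();q[i]+=d[i];sim.append(q)
    r=minimize(f,v0,method='Nelder-Mead',options=dict(initial_simplex=np.array(sim),xatol=1e-5,fatol=1e-3,maxiter=400))
    return r.x,r.fun,ms
E
python3 - <<'E'
from fit import *
t=load("pics/top0.png".replace('png','npz'));s=load("pics/scene0.npz")
rt=(348,230,32,28); rs=(185,210,30,40)
g=back(t,(364,244),.079)
print(g)
for views,n in(([(t,rt),(s,rs)],'both'),([(t,rt)],'top'),([(s,rs)],'scene')):
  for yaw in (-1.3,-1.0,-1.6):
    r,e,ms=fit(views,[g[0],g[1],.079,yaw],.079); print(n,yaw,r,np.degrees(r[2]),e,[m.sum() for m in ms])
def B(u,z): return back(t,(u[0]/5+160-.1,u[1]/5+140-.1),z)[:2]
cor=np.array([B(u,.012) for u in((20,207),(683,38),(740,235),(68,410))]); print(cor)
for i in range(4): print(np.linalg.norm(cor[i]-cor[(i+1)%4]),np.degrees(np.arctan2(*(cor[(i+1)%4]-cor[i])[::-1])))
print(cor.mean(0)); print([B(u,.012) for u in((482,105),(525,265))])
E
```

```text
[ 0.43051145 -0.30299873  0.079     ]
both -1.3 [ 0.43142768 -0.30232742 -1.18384425] -67.82927923319836 80.70064398308342 [np.float64(109.98333333333333), np.float64(167.38333333333333)]
both -1.0 [ 0.4312151  -0.30171686 -1.18667197] -67.9912954138637 80.4471261053441 [np.float64(109.98333333333333), np.float64(167.38333333333333)]
both -1.6 [ 0.43138623 -0.30215697 -1.16024326] -66.47704223204576 80.69261630142252 [np.float64(109.98333333333333), np.float64(167.38333333333333)]
top -1.3 [ 0.43231708 -0.30197378 -1.28156609] -73.42832789061265 10.006596501345635 [np.float64(109.98333333333333)]
top -1.0 [ 0.43203652 -0.3018033  -1.27876772] -73.26799318560865 10.758130526720493 [np.float64(109.98333333333333)]
top -1.6 [ 0.43182117 -0.30188334 -1.27365236] -72.97490463817314 10.717146289888504 [np.float64(109.98333333333333)]
scene -1.3 [ 0.42948976 -0.30080432 -1.11941706] -64.13787327338251 54.0329709727028 [np.float64(167.38333333333333)]
scene -1.0 [ 0.42958406 -0.30083437 -1.12162333] -64.26428319766595 54.16848808150711 [np.float64(167.38333333333333)]
scene -1.6 [ 0.42982574 -0.30096812 -1.0792793 ] -61.838148915055584 54.64686562860438 [np.float64(167.38333333333333)]
[[ 0.60895947  0.23206377]
 [ 0.70517732 -0.13725861]
 [ 0.59213938 -0.16803383]
 [ 0.49496587  0.19941552]]
0.38165022888151295 -75.39759252678088
0.11715242483287368 -164.7700340820486
0.38008119481253083 104.81300075186844
0.11857676948263336 15.98193955919647
[0.60031051 0.03154671]
[array([ 0.66676757, -0.02500546]), array([ 0.57549532, -0.04989434])]
```

```bash
python3 - <<'E'
from fit import *
t=load("pics/top0.npz");s=load("pics/scene0.npz")
out=[]
for c,roi,sc in((t,(340,225,50,40),8),(s,(175,200,50,60),6.7)):
    x,y,w,h=roi
    im=cv2.resize(c["pixels"][y:y+h,x:x+w][:,:,::-1].copy(),None,fx=sc,fy=sc,interpolation=cv2.INTER_NEAREST)
    for p in PARTS:
        uv=(proj(c,R.from_euler('z',-1.27).apply(p)+[.432,-.302,.079])+.5-[x,y])*sc
        for i in range(8):
            for j in range(i):
                if bin(i^j).count('1')==1: cv2.line(im,tuple(uv[i].astype(int)),tuple(uv[j].astype(int)),(0,255,255),1)
    out.append(im)
h=max(o.shape[0] for o in out)
cv2.imwrite("pics/ov1.png",np.hstack([cv2.copyMakeBorder(o,0,h-o.shape[0],0,0,cv2.BORDER_CONSTANT) for o in out]))
E
```

```text
(no output)
```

View pics/ov1.png

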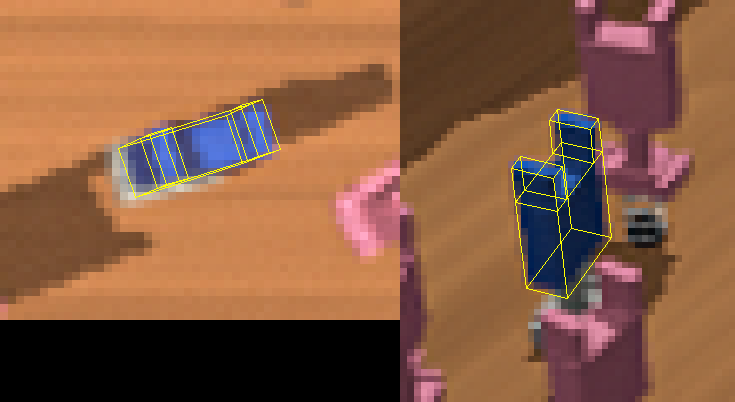

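```bash
python3 - <<'E'
s=open('fit.py').read()
s=s.replace("return np.clip((b-np.maximum(r,g)*1.0)/(60),0,1)","return np.clip((b-r-g*.25)/np.maximum(b,20)/.45,0,1)")
open('fit.py','w').write(s)
E
python3 - <<'E'
import fit
from fit import *
t=load("pics/top0.npz");s=load("pics/scene0.npz")
rt=(348,230,32,28); rs=(185,210,30,40)
for views,n in(([(t,rt),(s,rs)],'both'),([(t,rt)],'top'),([(s,rs)],'scene')):
    r,e,ms=fit.fit(views,[.432,-.302,.079,-1.27],.079); print(n,r,np.degrees(r[2]),e,[m.sum() for m in ms])
    r,e,ms=fit.fit(views,[.432,-.302,.079,-1.27]); print(n,r,np.degrees(r[2]),e)
def pm(c,roi):
    x,y,w,h=roi; p=c["pixels"][y:y+h,x:x+w].astype(float); r,g,b=p[...,0],p[...,1],p[...,2]
    return ((b>g+8)&(r>b)).astype(float)
fit.bluemask=pm
for roi,u,yaw in(((370,208,28,20),(384,218),-1.4),((379,238,30,22),(393,248),-1.1),((322,246,22,24),(333,258),.3)):
    g=back(t,u,.079); r,e,ms=fit.fit([(t,roi)],[g[0],g[1],.079,yaw],.079); 
    ax=R.from_euler('z',-1.27).as_matrix()[:2,:2]
    print(r,e,ms[0].sum(),"in rest axes",(np.array(r[:2])-[.432,-.302])@ax)
E
```

```text
Traceback (most recent call last):
AttributeError: 'function' object has no attribute 'fit'
```

```bash
mv fit.py fm.py; python3 - <<'E'
import fm
from fm import *
t=load("pics/top0.npz");s=load("pics/scene0.npz")
rt=(348,230,32,28); rs=(185,210,30,40)
for views,n in(([(t,rt),(s,rs)],'both'),([(t,rt)],'top'),([(s,rs)],'scene')):
    r,e,ms=fm.fit(views,[.432,-.302,.079,-1.27],.079); print(n,r,np.degrees(r[2]),e,[m.sum() for m in ms])
    r,e,ms=fm.fit(views,[.432,-.302,.079,-1.27]); print(n,r,np.degrees(r[2]),e)
def pm(c,roi):
    x,y,w,h=roi; p=c["pixels"][y:y+h,x:x+w].astype(float); r,g,b=p[...,0],p[...,1],p[...,2]
    return ((b>g+8)&(r>b)).astype(float)
fm.bluemask=pm
for roi,u,yaw in(((370,208,28,20),(384,218),-1.4),((379,238,30,22),(393,248),-1.1),((322,246,22,24),(333,258),.3)):
    g=back(t,u,.079); r,e,ms=fm.fit([(t,roi)],[g[0],g[1],.079,yaw],.079); 
    ax=R.from_euler('z',-1.27).as_matrix()[:2,:2]
    print(r,e,ms[0].sum(),"in rest axes",(np.array(r[:2])-[.432,-.302])@ax)
E
```

```text
both [ 0.4313259  -0.30223357 -1.16475316] -66.73544026339515 63.41795698131242 [np.float64(94.34491638389258), np.float64(235.71091460435161)]
both [ 0.43133324 -0.30243414 -1.1822188   0.08052149] -67.73614749587654 63.29638408369878
top [ 0.43216602 -0.30265589 -1.2566486 ] -72.00066098462202 20.431312411551204 [np.float64(94.34491638389258)]
top [ 0.43245729 -0.30263108 -1.2554398   0.07902637] -71.93140216044007 19.832389705421097
scene [ 0.42984893 -0.30099557 -1.13935171] -65.28004428033572 32.44512778028749 [np.float64(235.71091460435161)]
scene [ 0.43086878 -0.30186511 -1.1536554   0.08000919] -66.09958570206621 32.94470126541559
[ 0.49440466 -0.35001459 -1.32878672] 35.27066512879662 164.0 in rest axes [0.06434808 0.04537694]
[ 0.41942184 -0.37100931 -1.10295786] 28.046874279123415 164.0 in rest axes [ 0.06218418 -0.03245955]
[ 0.39297935 -0.22137416  0.3690011 ] 24.220853517877735 143.0 in rest axes [-0.08856689 -0.01338076]
```

```bash
cat >> h.py <<'E'
def down(yaw_y):  # tool z down, tool y at azimuth yaw_y(deg)
    a=np.radians(yaw_y); y=np.array([np.cos(a),np.sin(a),0]); z=np.array([0,0,-1.]); x=np.cross(y,z)
    return R.from_matrix(np.c_[x,y,z])
def rel(p0,R0,p1,R1):
    return np.round(R0.inv().apply(np.array(p1)-p0),4).tolist(), np.round((R0.inv()*R1).as_rotvec(),4).tolist()
def yaz(q): y=R.from_quat(q).apply([0,1,0]); return np.degrees(np.arctan2(y[1],y[0]))
def st():
    s=read_state(); z=R.from_quat(s["eef_rot"]).apply([0,0,1])
    print("t",round(s["time"],2),"pos",np.round(s["ee_pos"],4),"yaz",round(yaz(s["eef_rot"]),2),"z",np.round(z,4),"F",np.round(s["ft_force"],2),"T",np.round(s["torque"],3),"w",round(s["width"],4),"j",np.round(s["joint_positions"],2)); return s
E
python3 - <<'E'
from h import *
s=st(); p,Q=s["ee_pos"],R.from_quat(s["eef_rot"])
print(rel(p,Q,[.45,.30,.28],down(45)))
E
```

```text
t 0.1 pos [0.1575 0.6046 0.2915] yaz 75.4 z [-3.0e-04 -1.3e-03 -1.0e+00] F [-0.21  0.46 -0.2 ] T [ 0.009 -0.021 -0.025] w 0.0873 j [-1.34  0.33 -0.06  1.46  0.02  1.35 -0.09]
([-0.3598, -0.221, 0.0118], [-0.0012, 0.0004, 0.5306])
```

Emit:
{"fn": "arm_command", "kwargs": {
  "commands": [
    [60,[-0.36,-0.22,0.012],[0,0,0.53]],
    [60,[-0.36,-0.22,0.012],[0,0,0.53]],
    [60,[-0.36,-0.22,0.012],[0,0,0.53]],
    [60,[-0.36,-0.22,0.012],[0,0,0.53]],
    [60,[-0.36,-0.22,0.012],[0,0,0.53]],
    [60,[-0.36,-0.22,0.012],[0,0,0.53]],
    [60,[-0.36,-0.22,0.012],[0,0,0.53]],
    [60,[-0.36,-0.22,0.012],[0,0,0.53]],
    [60,[-0.36,-0.22,0.012],[0,0,0.53]],
    [60,[-0.36,-0.22,0.012],[0,0,0.53]]
  ],
  "squeeze": 40
}}

```text
time: 0.93
ee_pos: [0.4476, 0.3033, 0.2803]
eef_rot: [0.382, 0.924, 0.0, -0.0]
ft_force: [0.6, 1.2, 0.4]
width: 0.0524
```

```bash
python3 - <<'E'
from h import *
s=st(); p,Q=s["ee_pos"],R.from_quat(s["eef_rot"])
print(rel(p,Q,[.432,-.302,.23],down(18)))
E
```

```text
t 0.93 pos [0.4476 0.3033 0.2803] yaz 45.04 z [-1.e-04  1.e-04 -1.e+00] F [0.58 1.18 0.41] T [ 0.021 -0.043  0.028] w 0.0524 j [-0.92  0.15  0.26  1.72 -0.04  1.28  0.14]
([-0.4166, -0.4393, 0.0502], [-0.0, -0.0002, 0.472])
```

Emit:
{"fn": "arm_command", "kwargs": {
  "commands": [
    [60,[-0.417,-0.439,0.05],[0,0,0.472]],
    [60,[-0.417,-0.439,0.05],[0,0,0.472]],
    [60,[-0.417,-0.439,0.05],[0,0,0.472]],
    [60,[-0.417,-0.439,0.05],[0,0,0.472]],
    [60,[-0.417,-0.439,0.05],[0,0,0.472]],
    [60,[-0.417,-0.439,0.05],[0,0,0.472]],
    [60,[-0.417,-0.439,0.05],[0,0,0.472]],
    [60,[-0.417,-0.439,0.05],[0,0,0.472]],
    [60,[-0.417,-0.439,0.05],[0,0,0.472]],
    [60,[-0.417,-0.439,0.05],[0,0,0.472]]
  ]
}}

```text
time: 1.77
ee_pos: [0.4355, -0.112, 0.2459]
eef_rot: [0.588, 0.809, 0.0, -0.0]
ft_force: [1.3, -0.4, -0.8]
width: 0.0526
```

```bash
python3 - <<'E'
from h import *
s=st(); p,Q=s["ee_pos"],R.from_quat(s["eef_rot"])
print(rel(p,Q,[.432,-.302,.21],down(18)))
E
```

```text
t 1.77 pos [ 0.4355 -0.112   0.2459] yaz 18.0 z [ 4.e-04  7.e-04 -1.e+00] F [ 1.27 -0.38 -0.82] T [-0.063 -0.034 -0.037] w 0.0526 j [-0.55 -0.07  0.69  1.99  0.05  1.2   0.43]
([-0.1796, -0.0621, 0.0358], [0.0006, -0.0006, -0.0001])
```

Emit:
{"fn": "arm_command", "kwargs": {
  "commands": [
    [60,[-0.176,-0.061,0.036],[0,0,0]],
    [60,[-0.176,-0.061,0.036],[0,0,0]],
    [60,[-0.176,-0.061,0.036],[0,0,0]],
    [60,[-0.176,-0.061,0.036],[0,0,0]],
    [60,[-0.176,-0.061,0.036],[0,0,0]],
    [60,[-0.176,-0.061,0.036],[0,0,0]],
    [60,[-0.176,-0.061,0.036],[0,0,0]],
    [60,[-0.176,-0.061,0.036],[0,0,0]],
    [60,[-0.176,-0.061,0.036],[0,0,0]],
    [60,[-0.176,-0.061,0.036],[0,0,0]]
  ]
}}

```text
time: 2.6
ee_pos: [0.4331, -0.295, 0.2102]
eef_rot: [0.587, 0.81, 0.001, 0.0]
ft_force: [-1.0, 0.2, -0.5]
width: 0.0522
```

```bash
python3 - <<'E'
from h import *
s=st(); p,Q=s["ee_pos"],R.from_quat(s["eef_rot"])
print(rel(p,Q,[.432,-.302,.13],down(18)))
shot("scene","pics/scene1.png"); shot("top","pics/top1.png")
a=cv2.imread("pics/scene1.png")[130:300,120:280]; b=cv2.imread("pics/top1.png")[170:300,300:450]
a=cv2.resize(a,None,fx=2.5,fy=2.5); b=cv2.resize(b,(390,425*390//390)[:2])
cv2.imwrite("pics/v1.png",np.hstack([a,b]))
E
```

```text
t 2.6 pos [ 0.4331 -0.295   0.2102] yaz 18.11 z [ 7.e-04  9.e-04 -1.e+00] F [-1.04  0.22 -0.52] T [-0.09   0.045 -0.037] w 0.0522 j [-0.28  0.23  0.89  1.87 -0.2   1.13  1.01]
([-0.0063, -0.0033, 0.0802], [0.0009, -0.0006, 0.0019])
```

View pics/v1.png

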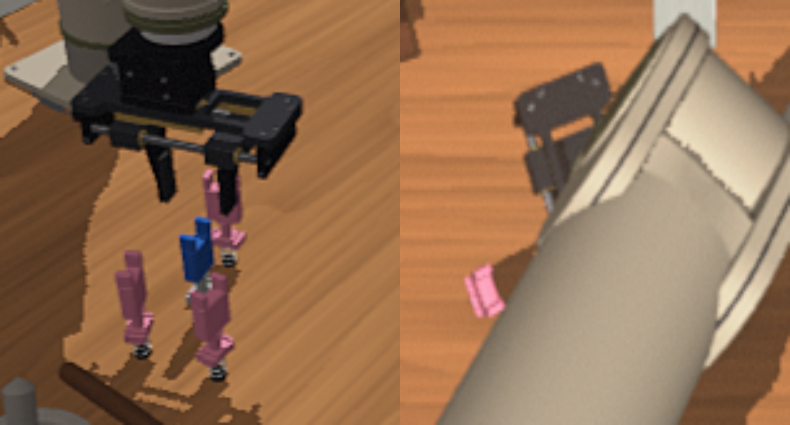

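```bash
python3 - <<'E'
from h import *
s=st(); p,Q=s["ee_pos"],R.from_quat(s["eef_rot"])
print(rel(p,Q,[.432,-.302,.13],down(18)))
E
```

```text
t 2.7 pos [ 0.433  -0.2954  0.2103] yaz 18.08 z [ 8.e-04  7.e-04 -1.e+00] F [ 0.7  -1.    0.09] T [-0.072 -0.021 -0.031] w 0.0524 j [-0.28  0.23  0.9   1.87 -0.2   1.13  1.01]
([-0.006, -0.0031, 0.0803], [0.001, -0.0004, 0.0014])
```

Emit:
{"fn": "arm_command", "kwargs": {
  "commands": [
    [60,[-0.006,-0.003,0.02],[0,0,0]],
    [60,[-0.006,-0.003,0.02],[0,0,0]],
    [60,[-0.006,-0.003,0.04],[0,0,0]],
    [60,[-0.006,-0.003,0.06],[0,0,0]],
    [60,[-0.006,-0.003,0.08],[0,0,0]],
    [60,[-0.006,-0.003,0.08],[0,0,0]],
    [60,[-0.006,-0.003,0.08],[0,0,0]],
    [60,[-0.006,-0.003,0.08],[0,0,0]],
    [60,[-0.006,-0.003,0.08],[0,0,0]],
    [60,[-0.006,-0.003,0.08],[0,0,0]]
  ]
}}

```text
time: 3.53
ee_pos: [0.4322, -0.3031, 0.1313]
eef_rot: [0.588, 0.809, 0.0, 0.001]
ft_force: [0.3, 0.3, 0.5]
width: 0.0522
```

```bash
python3 - <<'E'
from h import *
st()
shot("scene","pics/scene2.png"); crop("pics/scene2.png",130,140,120,150,4,"pics/v2.png")
E
```

```text
t 3.53 pos [ 0.4322 -0.3031  0.1313] yaz 18.0 z [ 1.8e-03 -3.0e-04 -1.0e+00] F [0.34 0.26 0.47] T [-0.089  0.084 -0.023] w 0.0522 j [-0.19  0.36  0.84  1.93 -0.32  0.98  1.11]
```

View pics/v2.png

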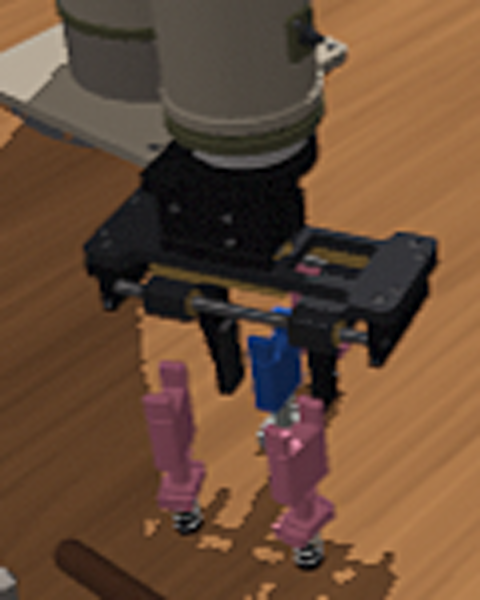

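Emit:
{"fn": "arm_command", "kwargs": {
  "commands": [
    [40,[0,0,0],[0,0,0]],
    [32,[0,0,0],[0,0,0]],
    [28,[0,0,0],[0,0,0]],
    [25,[0,0,0],[0,0,0]],
    [22,[0,0,0],[0,0,0]],
    [20,[0,0,0],[0,0,0]],
    [18,[0,0,0],[0,0,0]],
    [15,[0,0,0],[0,0,0]],
    [5,[0,0,0],[0,0,0]],
    [0,[0,0,0],[0,0,0]]
  ],
  "squeeze": 45
}}

```text
time: 4.42
ee_pos: [0.4316, -0.3029, 0.1301]
eef_rot: [0.588, 0.809, 0.0, -0.0]
ft_force: [0.8, -0.2, 0.0]
width: 0.0156
```

```bash
python3 - <<'E'
from h import *
st()
E
```

```text
t 4.42 pos [ 0.4316 -0.3029  0.1301] yaz 17.99 z [ 0.e+00  1.e-04 -1.e+00] F [ 0.76 -0.24  0.02] T [-0.08   0.012 -0.048] w 0.0156 j [-0.19  0.36  0.84  1.93 -0.32  0.98  1.11]
```

Emit:
{"fn": "arm_command", "kwargs": {
  "commands": [
    [0,[0,0,-0.02],[0,0,0]],
    [0,[0,0,-0.04],[0,0,0]],
    [0,[0,0,-0.065],[0,0,0]],
    [0,[0,0,-0.09],[0,0,0]],
    [0,[0,0,-0.12],[0,0,0]],
    [0,[0,0,-0.14],[0,0,0]],
    [0,[0,0,-0.15],[0,0,0]],
    [0,[0,0,-0.15],[0,0,0]],
    [0,[0,0,-0.15],[0,0,0]],
    [0,[0,0,-0.15],[0,0,0]]
  ]
}}

```text
time: 5.25
ee_pos: [0.4312, -0.3024, 0.2785]
eef_rot: [0.588, 0.809, -0.0, -0.001]
ft_force: [-0.3, 0.3, -0.9]
width: 0.0161
```

```bash
python3 - <<'E'
from h import *
s=st(); p,Q=s["ee_pos"],R.from_quat(s["eef_rot"])
print(rel(p,Q,[.619,-.040,.24],down(15)))
shot("scene","pics/scene3.png"); crop("pics/scene3.png",130,100,120,150,4,"pics/v3.png")
E
```

```text
t 5.25 pos [ 0.4312 -0.3024  0.2785] yaz 18.0 z [-2.e-03  9.e-04 -1.e+00] F [-0.26  0.29 -0.91] T [-0.08   0.099  0.009] w 0.0161 j [-0.31  0.15  0.93  1.78 -0.13  1.28  0.96]
([0.1915, 0.2598, 0.0384], [-0.0017, -0.0014, 0.0523])
```

View pics/v3.png

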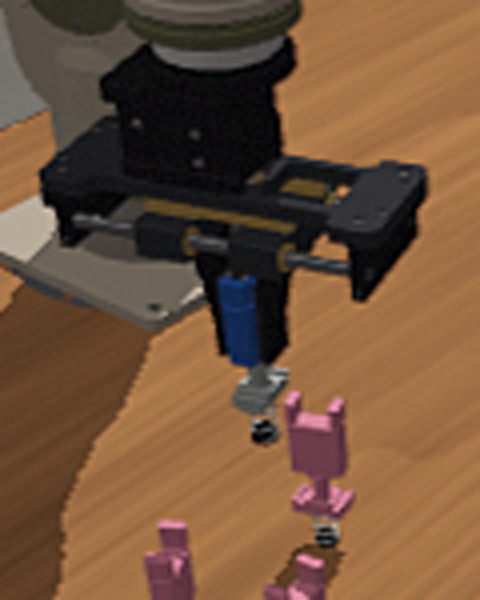

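```bash
python3 - <<'E'
from h import *
crop("pics/top0.png",225,150,75,52,10,"pics/t_slot.png")
crop("pics/scene0.png",295,205,60,50,12,"pics/s_slot.png")
E
```

```text
(no output)
```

View pics/t_slot.png

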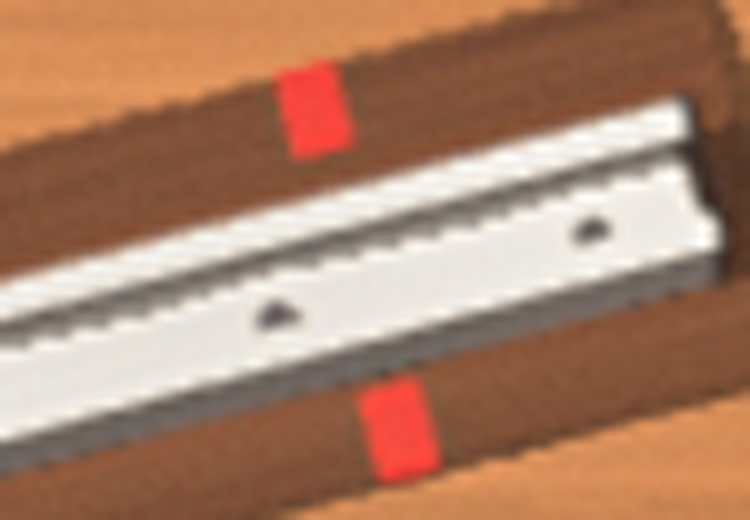

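View pics/s_slot.png

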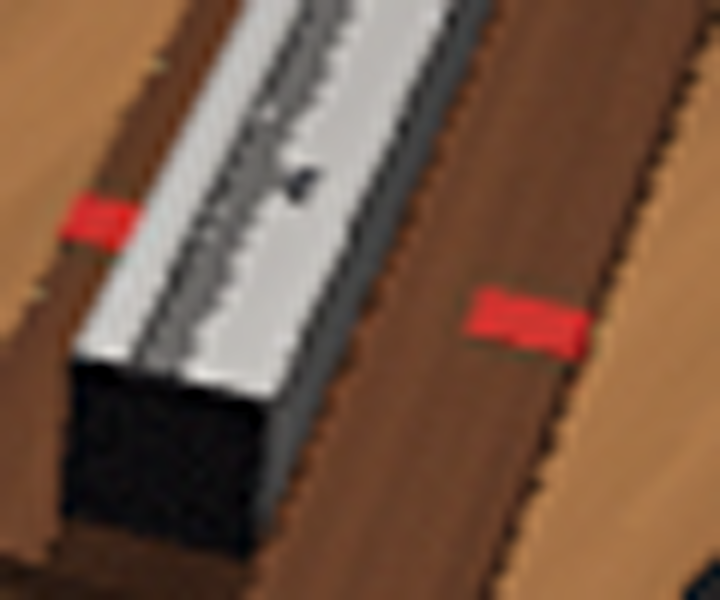

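```bash
cat > edge.py <<'E'
from h import *
def edgeline(c,a,b,n=60,half=2.5):
    """refine edge near line a-b (pixel coords), subpixel points"""
    g=c["pixels"].astype(np.float32)[...,1:3].mean(2); a=np.array(a,float);b=np.array(b,float)
    d=(b-a)/np.linalg.norm(b-a); nrm=np.array([-d[1],d[0]])
    o=np.arange(-half,half+.01,.1); pts=[]
    for t in np.linspace(0.03,.97,n):
        q=a+(b-a)*t; xy=q+o[:,None]*nrm
        pr=cv2.remap(g,xy[:,0].astype(np.float32)[None],xy[:,1].astype(np.float32)[None],cv2.INTER_LINEAR)[0]
        gr=np.gradient(cv2.GaussianBlur(pr[None],(0,0),3)[0]); w=np.abs(gr); k=np.argmax(w)
        sl=slice(max(0,k-8),k+9); pts.append(q+nrm*np.sum(o[sl]*w[sl])/np.sum(w[sl]))
    return np.array(pts)
def wline(c,pts,z):
    P=np.array([back(c,p,z)[:2] for p in pts])
    vx,vy,x0,y0=cv2.fitLine(P.astype(np.float32),cv2.DIST_HUBER,0,.001,.001).ravel()
    if vy<0: vx,vy=-vx,-vy
    nrm=np.array([vy,-vx]); res=(P-[x0,y0])@nrm
    return np.array([x0,y0]),np.array([vx,vy]),res.std()
E
python3 - <<'E'
from edge import *
t=load("pics/top0.npz");s=load("pics/scene0.npz")
T=lambda x,y:(225+x/10-.45,150+y/10-.45)
S=lambda x,y:(295+x/12-.46,205+y/12-.46)
tape=np.array([.6211,-.0375])
v=np.radians(104.75); yd=np.array([np.cos(v),np.sin(v)]); xd=np.array([yd[1],-yd[0]])
bc=np.array([.6003,.0315])
for n,c,a,b in(("t up out",t,T(0,275),T(670,99)),("t up in",t,T(0,325),T(680,146)),("t lo out",t,T(0,443),T(715,250)),
  ("s left out",s,S(80,345),S(243,0)),("s right out",s,S(280,390),S(450,0)),("s left in",s,S(140,355),S(300,0))):
    p=edgeline(c,a,b); o,d,sd=wline(c,p,.053)
    # cross position at board y of tape
    k=(( -.072)-((o-bc)@yd))/(d@yd); q=o+d*k
    print(n,"ang",np.degrees(np.arctan2(d[1],d[0])).round(2),"board x at tape mm",((q-bc)@xd*1000).round(2),"std",(sd*1000).round(2))
E
```

```text
t up out ang 105.38 board x at tape mm 14.94 std 0.3
t up in ang 105.6 board x at tape mm 4.9 std 2.11
t lo out ang 105.38 board x at tape mm -26.87 std 0.34
s left out ang 105.49 board x at tape mm -28.71 std 0.29
s right out ang 105.33 board x at tape mm 14.58 std 0.39
s left in ang 105.32 board x at tape mm -17.54 std 0.38
```

```bash
python3 - <<'E'
from h import *
s=st(); p,Q=s["ee_pos"],R.from_quat(s["eef_rot"])
print(rel(p,Q,[.6125,-.0397,.27],down(15.4)))
E
```

```text
t 5.3 pos [ 0.4311 -0.3025  0.2785] yaz 17.99 z [-2.3e-03  8.0e-04 -1.0e+00] F [-0.5  -0.32 -2.12] T [-0.114  0.072  0.039] w 0.0156 j [-0.31  0.15  0.93  1.78 -0.13  1.28  0.96]
([0.1939, 0.2537, 0.0083], [-0.002, -0.0014, 0.0453])
```

Emit:
{"fn": "arm_command", "kwargs": {
  "commands": [
    [0,[0.194,0.254,0.008],[0,0,0.045]],
    [0,[0.194,0.254,0.008],[0,0,0.045]],
    [0,[0.194,0.254,0.008],[0,0,0.045]],
    [0,[0.194,0.254,0.008],[0,0,0.045]],
    [0,[0.194,0.254,0.008],[0,0,0.045]],
    [0,[0.194,0.254,0.008],[0,0,0.045]],
    [0,[0.194,0.254,0.008],[0,0,0.045]],
    [0,[0.194,0.254,0.008],[0,0,0.045]],
    [0,[0.194,0.254,0.008],[0,0,0.045]],
    [0,[0.194,0.254,0.008],[0,0,0.045]]
  ]
}}

```text
time: 6.13
ee_pos: [0.6134, -0.038, 0.2699]
eef_rot: [0.605, 0.797, -0.001, -0.001]
ft_force: [-0.3, -1.8, -1.7]
width: 0.0156
```

```bash
python3 - <<'E'
from h import *
s=st(); p,Q=s["ee_pos"],R.from_quat(s["eef_rot"])
print(rel(p,Q,[.6125,-.0397,.195],down(15.4)))
E
```

```text
t 6.13 pos [ 0.6134 -0.038   0.2699] yaz 15.6 z [-0.0032 -0.001  -1.    ] F [-0.28 -1.78 -1.75] T [-0.169  0.018 -0.068] w 0.0156 j [-0.59  0.39  0.74  1.55 -0.27  1.31  0.46]
([-0.0014, -0.0011, 0.0749], [-0.0033, 0.0001, 0.0034])
```

Emit:
{"fn": "arm_command", "kwargs": {
  "commands": [
    [0,[-0.001,-0.001,0.02],[0,0,0]],
    [0,[-0.001,-0.001,0.04],[0,0,0]],
    [0,[-0.001,-0.001,0.06],[0,0,0]],
    [0,[-0.001,-0.001,0.075],[0,0,0]],
    [0,[-0.001,-0.001,0.075],[0,0,0]],
    [0,[-0.001,-0.001,0.075],[0,0,0]],
    [0,[-0.001,-0.001,0.075],[0,0,0]],
    [0,[-0.001,-0.001,0.075],[0,0,0]],
    [0,[-0.001,-0.001,0.075],[0,0,0]],
    [0,[-0.001,-0.001,0.075],[0,0,0]]
  ]
}}

```text
time: 6.97
ee_pos: [0.6129, -0.0412, 0.1978]
eef_rot: [0.606, 0.796, 0.0, 0.0]
ft_force: [-0.1, -0.8, -1.1]
width: 0.0159
```

```bash
python3 - <<'E'
from h import *
s=st(); p,Q=s["ee_pos"],R.from_quat(s["eef_rot"])
print(rel(p,Q,[.6125,-.0397,.195],down(15.4)))
shot("scene","pics/scene4.png"); crop("pics/scene4.png",280,130,100,125,6,"pics/v4.png"); shot("top","pics/top4.png"); crop("pics/top4.png",170,130,160,110,4.5,"pics/v4t.png")
E
```

```text
t 6.97 pos [ 0.6129 -0.0412  0.1978] yaz 15.41 z [ 1.1e-03  3.0e-04 -1.0e+00] F [-0.09 -0.81 -1.12] T [-0.081  0.014  0.008] w 0.0159 j [-0.56  0.45  0.72  1.64 -0.31  1.17  0.5 ]
([0.0016, 0.0001, 0.0028], [0.0011, 0.0, 0.0002])
```

View pics/v4.png

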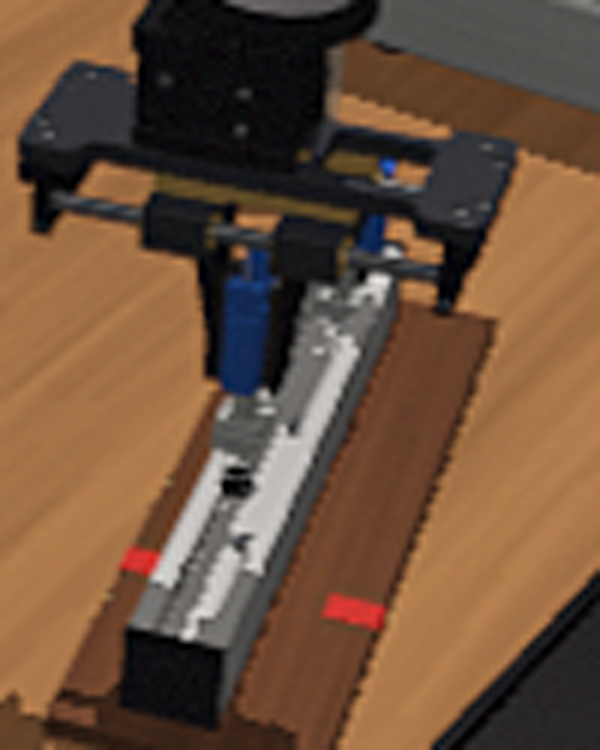

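View pics/v4t.png

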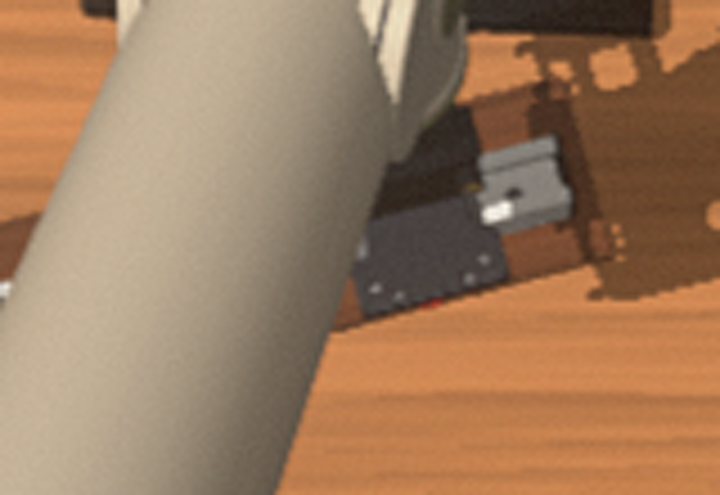

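```bash
cat > ov.py <<'E'
from h import *
def overlay(f,out,roi,sc,pos,yaw,sl=True):
    c=load(f); x,y,w,h=roi
    im=cv2.resize(c["pixels"][y:y+h,x:x+w][:,:,::-1].copy(),None,fx=sc,fy=sc,interpolation=cv2.INTER_NEAREST)
    def px(P): return ((proj(c,P)+.5-[x,y])*sc).astype(int)
    bx=lambda X,Y,z0,z1:np.array([[a,b,d] for a in(-X,X) for b in(-Y,Y) for d in(z0,z1)])/1000
    rot=R.from_euler('z',yaw,degrees=True)
    for B,col in((bx(18,8,-20,20),(0,255,255)),(bx(17.5,10.25,-50,-44),(0,255,0))):
        uv=px(rot.apply(B)+pos)
        for i in range(8):
            for j in range(i):
                if bin(i^j).count('1')==1: cv2.line(im,tuple(map(int,uv[i])),tuple(map(int,uv[j])),col,1)
    a=np.linspace(0,6.3,40); C=np.c_[8.5*np.cos(a),8.5*np.sin(a),-79+0*a]/1000
    cv2.polylines(im,[px(rot.apply(C)+pos).reshape(-1,1,2)],True,(255,0,255),1)
    if sl:
        q=np.array([.6125,-.0397]); d=np.array([np.cos(np.radians(105.4)),np.sin(np.radians(105.4))]); n=np.array([d[1],-d[0]])
        for k in(-.011,.011):
            L=[np.r_[q+n*k+d*t,.053] for t in(-.08,.2)]; uv=px(L); cv2.line(im,tuple(map(int,uv[0])),tuple(map(int,uv[1])),(255,255,0),1)
    cv2.imwrite(out,im)
E
python3 - <<'E'
from ov import *
overlay("pics/scene4.npz","pics/o4.png",(300,160,60,85),7,np.array([.6129,-.0412,.1978-.051]),-74.6)
E
```

```text
(no output)
```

View pics/o4.png

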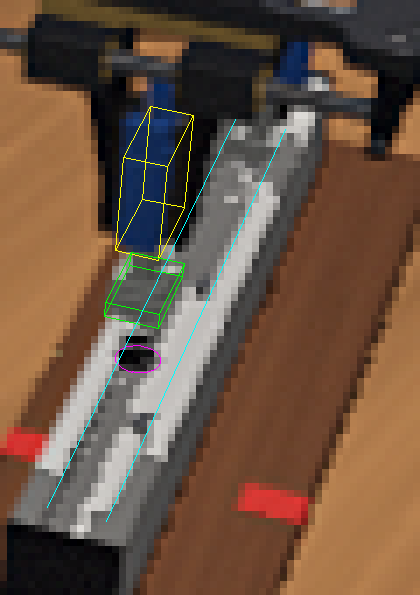

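```bash
python3 - <<'E'
from h import *
s=st(); p,Q=s["ee_pos"],R.from_quat(s["eef_rot"])
print(rel(p,Q,[.6125,-.0397,.160],down(15.4)))
E
```

```text
t 7.07 pos [ 0.6127 -0.0411  0.1975] yaz 15.42 z [ 6.e-04  2.e-04 -1.e+00] F [ 0.07 -0.62 -0.21] T [-0.099  0.078  0.069] w 0.0157 j [-0.56  0.45  0.72  1.64 -0.31  1.17  0.5 ]
([0.0014, 0.0001, 0.0375], [0.0007, -0.0, 0.0003])
```

Emit:
{"fn": "arm_command", "kwargs": {
  "commands": [
    [0,[0.001,0,0.005],[0,0,0]],
    [0,[0.001,0,0.01],[0,0,0]],
    [0,[0.001,0,0.015],[0,0,0]],
    [0,[0.001,0,0.02],[0,0,0]],
    [0,[0.001,0,0.025],[0,0,0]],
    [0,[0.001,0,0.03],[0,0,0]],
    [0,[0.001,0,0.034],[0,0,0]],
    [0,[0.001,0,0.037],[0,0,0]],
    [0,[0.001,0,0.037],[0,0,0]],
    [0,[0.001,0,0.037],[0,0,0]]
  ]
}}

```text
time: 7.9
ee_pos: [0.6123, -0.0402, 0.16]
eef_rot: [0.606, 0.796, -0.0, -0.0]
ft_force: [-0.0, -0.3, -1.3]
width: 0.0159
```

```bash
python3 - <<'E'
from ov import *
s=st()
shot("scene","pics/scene5.png")
p=s["ee_pos"]; overlay("pics/scene5.npz","pics/o5.png",(300,170,60,80),7,np.array([p[0],p[1],p[2]-.051]),yaz(s["eef_rot"])-90)
E
```

```text
t 7.9 pos [ 0.6123 -0.0402  0.16  ] yaz 15.41 z [-1.e-04  0.e+00 -1.e+00] F [-0.01 -0.3  -1.25] T [-0.109  0.074 -0.023] w 0.0159 j [-0.55  0.49  0.7   1.68 -0.34  1.11  0.52]
```

View pics/o5.png

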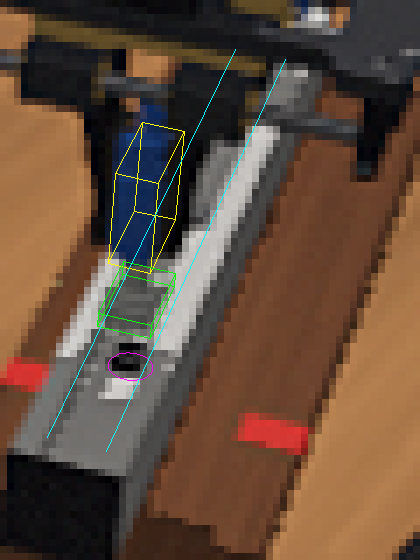

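Emit:
{"fn": "arm_command", "kwargs": {
  "commands": [
    [0,[0,0,0.001],[0,0,0]],
    [0,[0,0,0.002],[0,0,0]],
    [0,[0,0,0.003],[0,0,0]],
    [0,[0,0,0.004],[0,0,0]],
    [0,[0,0,0.005],[0,0,0]],
    [0,[0,0,0.006],[0,0,0]],
    [0,[0,0,0.007],[0,0,0]],
    [0,[0,0,0.008],[0,0,0]],
    [0,[0,0,0.008],[0,0,0]],
    [0,[0,0,0.008],[0,0,0]]
  ]
}}

```text
time: 8.78
ee_pos: [0.6123, -0.0402, 0.152]
eef_rot: [0.606, 0.796, -0.0, -0.0]
ft_force: [0.8, 0.3, -1.2]
width: 0.0155
```

```bash
python3 - <<'E'
from h import *
st()
E
```

```text
t 8.78 pos [ 0.6123 -0.0402  0.152 ] yaz 15.41 z [-1.e-04  0.e+00 -1.e+00] F [ 0.76  0.28 -1.19] T [-0.104  0.039 -0.034] w 0.0155 j [-0.54  0.49  0.69  1.68 -0.35  1.09  0.52]
```

Emit:
{"fn": "arm_command", "kwargs": {
  "commands": [
    [0,[0,0,0.0005],[0,0,0]],
    [0,[0,0,0.001],[0,0,0]],
    [0,[0,0,0.0015],[0,0,0]],
    [0,[0,0,0.002],[0,0,0]],
    [0,[0,0,0.0025],[0,0,0]],
    [0,[0,0,0.003],[0,0,0]],
    [0,[0,0,0.0035],[0,0,0]],
    [0,[0,0,0.004],[0,0,0]],
    [0,[0,0,0.004],[0,0,0]],
    [0,[0,0,0.004],[0,0,0]]
  ]
}}

```text
time: 9.62
ee_pos: [0.6123, -0.0402, 0.1481]
eef_rot: [0.606, 0.796, 0.0, -0.0]
ft_force: [-0.8, -0.3, -0.5]
width: 0.0157
```

```bash
python3 - <<'E'
from h import *
st()
E
```

```text
t 9.62 pos [ 0.6123 -0.0402  0.1481] yaz 15.41 z [-1.e-04  1.e-04 -1.e+00] F [-0.79 -0.33 -0.48] T [-0.117  0.012 -0.029] w 0.0157 j [-0.54  0.5   0.69  1.69 -0.35  1.08  0.53]
```

Emit:
{"fn": "arm_command", "kwargs": {
  "commands": [
    [0,[0,0,0.001],[0,0,0]],
    [0,[0,0,0.002],[0,0,0]],
    [0,[0,0,0.003],[0,0,0]],
    [0,[0,0,0.004],[0,0,0]],
    [0,[0,0,0.005],[0,0,0]],
    [0,[0,0,0.006],[0,0,0]],
    [0,[0,0,0.007],[0,0,0]],
    [0,[0,0,0.008],[0,0,0]],
    [0,[0,0,0.008],[0,0,0]],
    [0,[0,0,0.008],[0,0,0]]
  ]
}}

```text
time: 10.45
ee_pos: [0.6124, -0.0402, 0.1402]
eef_rot: [0.606, 0.796, 0.0, 0.0]
ft_force: [-2.2, -0.7, 4.2]
width: 0.0162
```

```bash
python3 - <<'E'
from h import *
st()
E
```

```text
t 10.45 pos [ 0.6124 -0.0402  0.1402] yaz 15.41 z [ 1.e-04  1.e-04 -1.e+00] F [-2.16 -0.73  4.22] T [ 0.03   0.474 -0.008] w 0.0162 j [-0.54  0.51  0.69  1.69 -0.36  1.07  0.53]
```

Emit:
{"fn": "arm_command", "kwargs": {
  "commands": [
    [0,[0,-0.0003,0.001],[0,0,0]],
    [0,[0,-0.0003,0.002],[0,0,0]],
    [0,[0,-0.0003,0.003],[0,0,0]],
    [0,[0,-0.0003,0.004],[0,0,0]],
    [0,[0,-0.0003,0.005],[0,0,0]],
    [0,[0,-0.0003,0.006],[0,0,0]],
    [0,[0,-0.0003,0.007],[0,0,0]],
    [0,[0,-0.0003,0.0075],[0,0,0]],
    [0,[0,-0.0003,0.0075],[0,0,0]],
    [0,[0,-0.0003,0.0075],[0,0,0]]
  ]
}}

```text
time: 11.28
ee_pos: [0.6123, -0.0402, 0.1331]
eef_rot: [0.606, 0.796, 0.0, 0.0]
ft_force: [-2.1, -0.2, 8.8]
width: 0.0159
```

```bash
python3 - <<'E'
from h import *
st()
E
```

```text
t 11.28 pos [ 0.6123 -0.0402  0.1331] yaz 15.42 z [ 7.e-04  4.e-04 -1.e+00] F [-2.08 -0.21  8.82] T [0.131 0.689 0.039] w 0.0159 j [-0.53  0.52  0.68  1.7  -0.37  1.06  0.53]
```

Emit:
{"fn": "arm_command", "kwargs": {
  "commands": [
    [0,[0,0,0],[0,0,0.06]],
    [0,[0,0,0],[0,0,0.12]],
    [0,[0,0,0],[0,0,0.18]],
    [0,[0,0,0],[0,0,0.24]],
    [0,[0,0,0],[0,0,0.3]],
    [0,[0,0,0],[0,0,0.36]],
    [0,[0,0,0],[0,0,0.42]],
    [0,[0,0,0],[0,0,0.48]],
    [0,[0,0,0],[0,0,0.54]],
    [0,[0,0,0],[0,0,0.54]]
  ]
}}

```text
time: 12.12
ee_pos: [0.6126, -0.0404, 0.1332]
eef_rot: [0.797, 0.604, 0.001, 0.001]
ft_force: [-1.6, -0.3, 8.0]
width: 0.0157
```

```bash
python3 - <<'E'
from h import *
st()
E
```

```text
t 12.12 pos [ 0.6126 -0.0404  0.1332] yaz -15.75 z [ 1.5e-03 -2.0e-04 -1.0e+00] F [-1.56 -0.33  7.95] T [0.024 0.393 0.014] w 0.0157 j [-0.62  0.56  0.8   1.7  -0.44  1.07  0.05]
```

Emit:
{"fn": "arm_command", "kwargs": {
  "commands": [
    [0,[0,0,0],[0,0,0.06]],
    [0,[0,0,0],[0,0,0.12]],
    [0,[0,0,0],[0,0,0.18]],
    [0,[0,0,0],[0,0,0.24]],
    [0,[0,0,0],[0,0,0.3]],
    [0,[0,0,0],[0,0,0.36]],
    [0,[0,0,0],[0,0,0.42]],
    [0,[0,0,0],[0,0,0.46]],
    [0,[0,0,0],[0,0,0.5]],
    [0,[0,0,0],[0,0,0.5]]
  ]
}}

```text
time: 12.95
ee_pos: [0.6125, -0.0403, 0.1331]
eef_rot: [0.922, 0.388, 0.0, 0.0]
ft_force: [-2.2, 1.2, 8.8]
width: 0.0157
```

```bash
python3 - <<'E'
from h import *
st()
E
```

```text
t 12.95 pos [ 0.6125 -0.0403  0.1331] yaz -44.31 z [ 0.001 -0.    -1.   ] F [-2.18  1.25  8.83] T [0.221 0.623 0.005] w 0.0157 j [-0.69  0.6   0.91  1.7  -0.53  1.1  -0.39]
```

Emit:
{"fn": "arm_command", "kwargs": {
  "commands": [
    [0,[0,0,0],[0,0,0.04]],
    [0,[0,0,0],[0,0,0.08]],
    [0,[0,0,0],[0,0,0.12]],
    [0,[0,0,0],[0,0,0.16]],
    [0,[0,0,0],[0,0,0.2]],
    [0,[0,0,0],[0,0,0.24]],
    [0,[0,0,0],[0,0,0.28]],
    [0,[0,0,0],[0,0,0.32]],
    [0,[0,0,0],[0,0,0.35]],
    [0,[0,0,0],[0,0,0.35]]
  ]
}}

```text
time: 13.78
ee_pos: [0.6124, -0.0402, 0.1331]
eef_rot: [0.975, 0.222, 0.0, -0.0]
ft_force: [-2.1, 1.3, 9.1]
width: 0.0155
```

```bash
python3 - <<'E'
from h import *
st()
E
```

```text
t 13.78 pos [ 0.6124 -0.0402  0.1331] yaz -64.33 z [ 7.e-04  2.e-04 -1.e+00] F [-2.1   1.29  9.14] T [ 0.275  0.761 -0.001] w 0.0155 j [-0.73  0.64  0.98  1.71 -0.59  1.12 -0.69]
```

Emit:
{"fn": "arm_command", "kwargs": {
  "commands": [
    [0,[0,0,0],[0,0,0.02]],
    [0,[0,0,0],[0,0,0.04]],
    [0,[0,0,0],[0,0,0.06]],
    [0,[0,0,0],[0,0,0.08]],
    [0,[0,0,0],[0,0,0.1]],
    [0,[0,0,0],[0,0,0.12]],
    [0,[0,0,0],[0,0,0.14]],
    [0,[0,0,0],[0,0,0.16]],
    [0,[0,0,0],[0,0,0.18]],
    [0,[0,0,0],[0,0,0.18]]
  ]
}}

```text
time: 14.62
ee_pos: [0.6124, -0.0402, 0.1331]
eef_rot: [0.991, 0.134, 0.0, -0.0]
ft_force: [-1.8, 1.8, 7.8]
width: 0.0156
```

```bash
python3 - <<'E'
from h import *
st()
shot("scene","pics/scene6.png");crop("pics/scene6.png",280,130,100,120,5,"pics/v6.png")
E
```

```text
t 14.62 pos [ 0.6124 -0.0402  0.1331] yaz -74.6 z [ 8.e-04  3.e-04 -1.e+00] F [-1.77  1.77  7.85] T [ 0.376  0.636 -0.02 ] w 0.0156 j [-0.75  0.66  1.02  1.71 -0.62  1.13 -0.85]
```

View pics/v6.png

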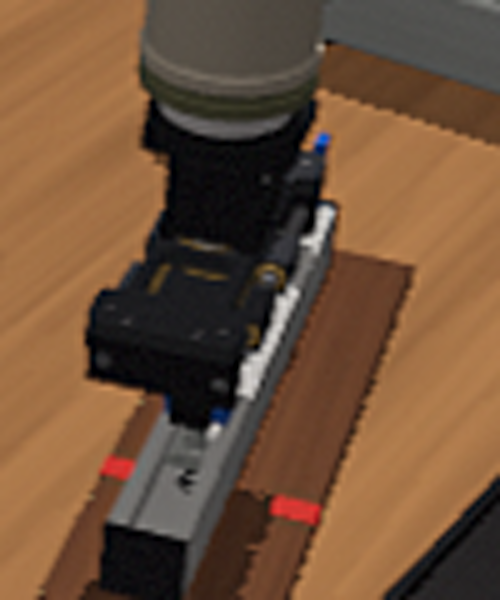

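Emit:
{"fn": "arm_command", "kwargs": {
  "commands": [
    [0,[0,0,-0.0005],[0,0,0]],
    [0,[0,0,-0.001],[0,0,0]],
    [0,[0,0,-0.0015],[0,0,0]],
    [0,[0,0,-0.002],[0,0,0]],
    [0,[0,0,-0.0025],[0,0,0]],
    [0,[0,0,-0.003],[0,0,0]],
    [0,[0,0,-0.0035],[0,0,0]],
    [0,[0,0,-0.004],[0,0,0]],
    [0,[0,0,-0.0045],[0,0,0]],
    [0,[0,0,-0.005],[0,0,0]]
  ]
}}

```text
time: 15.5
ee_pos: [0.6123, -0.0401, 0.1379]
eef_rot: [0.991, 0.135, 0.0, -0.0]
ft_force: [-1.8, 1.3, 5.4]
width: 0.0154
```

```bash
python3 - <<'E'
from h import *
st()
E
```

```text
t 15.5 pos [ 0.6123 -0.0401  0.1379] yaz -74.53 z [ 7.e-04  2.e-04 -1.e+00] F [-1.78  1.31  5.38] T [ 0.139  0.284 -0.029] w 0.0154 j [-0.76  0.66  1.03  1.7  -0.61  1.14 -0.85]
```

Emit:
{"fn": "arm_command", "kwargs": {
  "commands": [
    [0,[0,0,-0.0005],[0,0,0]],
    [0,[0,0,-0.001],[0,0,0]],
    [0,[0,0,-0.0015],[0,0,0]],
    [0,[0,0,-0.0015],[0,0,0]],
    [0,[0,0,-0.0015],[0,0,0]],
    [0,[0,0,-0.0015],[0,0,0]],
    [0,[0,0,-0.0015],[0,0,0]],
    [0,[0,0,-0.0015],[0,0,0]],
    [0,[0,0,-0.0015],[0,0,0]],
    [0,[0,0,-0.0015],[0,0,0]]
  ]
}}

```text
time: 16.33
ee_pos: [0.6122, -0.0402, 0.1392]
eef_rot: [0.991, 0.135, 0.0, -0.0]
ft_force: [1.8, 1.5, 4.3]
width: 0.0157
```

```bash
python3 - <<'E'
from h import *
st()
E
```

```text
t 16.33 pos [ 0.6122 -0.0402  0.1392] yaz -74.54 z [ 4.e-04  2.e-04 -1.e+00] F [1.81 1.5  4.33] T [ 0.352 -0.285  0.008] w 0.0157 j [-0.76  0.66  1.03  1.7  -0.61  1.14 -0.85]
```

Emit:
{"fn": "arm_command", "kwargs": {
  "commands": [
    [0,[0,0,-0.0003],[0,0,0]],
    [0,[0,0,-0.0006],[0,0,0]],
    [0,[0,0,-0.0009],[0,0,0]],
    [0,[0,0,-0.0012],[0,0,0]],
    [0,[0,0,-0.0012],[0,0,0]],
    [0,[0,0,-0.0012],[0,0,0]],
    [0,[0,0,-0.0012],[0,0,0]],
    [0,[0,0,-0.0012],[0,0,0]],
    [0,[0,0,-0.0012],[0,0,0]],
    [0,[0,0,-0.0012],[0,0,0]]
  ]
}}

```text
time: 17.17
ee_pos: [0.6121, -0.0402, 0.1401]
eef_rot: [0.991, 0.135, 0.0, 0.0]
ft_force: [5.2, 1.8, -0.9]
width: 0.0155
```

```bash
python3 - <<'E'
from h import *
st()
E
```

```text
t 17.17 pos [ 0.6121 -0.0402  0.1401] yaz -74.53 z [ 2.e-04  0.e+00 -1.e+00] F [ 5.17  1.8  -0.86] T [ 0.306 -1.162  0.005] w 0.0155 j [-0.76  0.66  1.03  1.7  -0.61  1.14 -0.85]
```

Emit:
{"fn": "arm_command", "kwargs": {
  "commands": [
    [0,[0.0002,0,0],[0,0,0]],
    [0,[0.0004,0,0],[0,0,0]],
    [0,[0.0006,0,0],[0,0,0]],
    [0,[0.0006,0,0],[0,0,0]],
    [0,[0.0006,0,0],[0,0,0]],
    [0,[0.0006,0,0],[0,0,0]],
    [0,[0.0006,0,0],[0,0,0]],
    [0,[0.0006,0,0],[0,0,0]],
    [0,[0.0006,0,0],[0,0,0]],
    [0,[0.0006,0,0],[0,0,0]]
  ]
}}

```text
time: 18.0
ee_pos: [0.6124, -0.0402, 0.1401]
eef_rot: [0.991, 0.134, -0.0, -0.0]
ft_force: [1.0, 0.9, -1.2]
width: 0.0155
```

```bash
python3 - <<'E'
from h import *
st()
E
```

```text
t 18.0 pos [ 0.6124 -0.0402  0.1401] yaz -74.55 z [-6.e-04  1.e-04 -1.e+00] F [ 0.98  0.87 -1.23] T [ 0.206 -0.072 -0.026] w 0.0155 j [-0.76  0.66  1.03  1.7  -0.61  1.14 -0.85]
```

Emit:
{"fn": "arm_command", "kwargs": {
  "commands": [
    [17,[0,0,0],[0,0,0]],
    [19,[0,0,0],[0,0,0]],
    [21,[0,0,0],[0,0,0]],
    [24,[0,0,0],[0,0,0]],
    [28,[0,0,0],[0,0,0]],
    [34,[0,0,0],[0,0,0]],
    [40,[0,0,0],[0,0,0]],
    [46,[0,0,0],[0,0,0]],
    [50,[0,0,0],[0,0,0]],
    [50,[0,0,0],[0,0,0]]
  ]
}}

```text
time: 18.83
ee_pos: [0.6126, -0.0401, 0.1403]
eef_rot: [0.991, 0.134, -0.0, -0.0]
ft_force: [0.2, 0.1, 0.6]
width: 0.0415
```

Emit:
{"fn": "arm_command", "kwargs": {
  "commands": [
    [50,[0,0,-0.01],[0,0,0]],
    [50,[0,0,-0.02],[0,0,0]],
    [50,[0,0,-0.035],[0,0,0]],
    [50,[0,0,-0.05],[0,0,0]],
    [50,[0,0,-0.08],[0,0,0]],
    [50,[0,0,-0.11],[0,0,0]],
    [50,[0,0,-0.14],[0,0,0]],
    [50,[0,0,-0.16],[0,0,0]],
    [50,[0,0,-0.16],[0,0,0]],
    [50,[0,0,-0.16],[0,0,0]]
  ]
}}

```text
time: 19.67
ee_pos: [0.613, -0.0405, 0.3026]
eef_rot: [0.991, 0.134, 0.002, -0.0]
ft_force: [-0.1, 0.2, -0.4]
width: 0.0431
```

```bash
python3 - <<'E'
from h import *
s=st(); p,Q=s["ee_pos"],R.from_quat(s["eef_rot"])
print(rel(p,Q,[.40,-.05,.30],down(-74.5)))
shot("scene","pics/scene7.png");crop("pics/scene7.png",280,140,100,115,5,"pics/v7.png")
E
```

```text
t 19.67 pos [ 0.613  -0.0405  0.3026] yaz -74.55 z [ 3.2e-03  6.0e-04 -1.0e+00] F [-0.1   0.25 -0.38] T [-0.072  0.194  0.001] w 0.0431 j [-0.83  0.51  1.16  1.52 -0.48  1.41 -0.94]
([-0.2079, -0.0476, 0.0019], [0.0003, -0.0032, -0.0008])
```

View pics/v7.png

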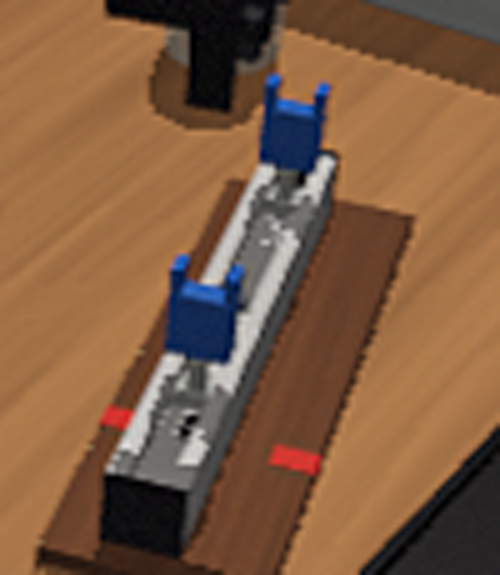

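```bash
python3 - <<'E'
from h import *
s=st(); p,Q=s["ee_pos"],R.from_quat(s["eef_rot"])
print(rel(p,Q,[.45,-.33,.30],down(-20)))
E
```

```text
t 19.72 pos [ 0.6126 -0.0402  0.3012] yaz -74.54 z [ 1.1e-03  6.0e-04 -1.0e+00] F [-0.25  0.6  -0.  ] T [-0.018  0.156 -0.031] w 0.0435 j [-0.83  0.51  1.16  1.53 -0.48  1.41 -0.94]
([-0.234, 0.236, 0.0008], [0.0003, -0.0012, -0.952])
```

Emit:
{"fn": "arm_command", "kwargs": {
  "commands": [
    [50,[-0.23,0.24,0],[0,0,-0.95]],
    [50,[-0.23,0.24,0],[0,0,-0.95]],
    [50,[-0.23,0.24,0],[0,0,-0.95]],
    [50,[-0.23,0.24,0],[0,0,-0.95]],
    [50,[-0.23,0.24,0],[0,0,-0.95]],
    [50,[-0.23,0.24,0],[0,0,-0.95]],
    [50,[-0.23,0.24,0],[0,0,-0.95]],
    [50,[-0.23,0.24,0],[0,0,-0.95]],
    [50,[-0.23,0.24,0],[0,0,-0.95]],
    [50,[-0.23,0.24,0],[0,0,-0.95]]
  ]
}}

```text
time: 20.55
ee_pos: [0.4521, -0.3356, 0.2999]
eef_rot: [0.822, 0.57, -0.0, -0.0]
ft_force: [0.9, 0.8, -0.4]
width: 0.0436
```

```bash
python3 - <<'E'
from fm import *
from ov import overlay
s=st()
t=shot("top","pics/top8.png");c=shot("scene","pics/scene8.png");crop("pics/top8.png",160,140,155,85,5,"pics/v8t.png")
t=load("pics/top8.npz");c=load("pics/scene8.npz")
cv2.imwrite("pics/both8.png",np.hstack([cv2.resize(cv2.imread("pics/"+n+"8.png"),(400,300)) for n in("scene","top")]))
r,e,ms=fit([(t,(238,172,35,35)),(c,(308,185,28,32))],[.6124,-.0402,.089,np.radians(15.4)]); print(r,np.degrees(r[2]),e,[m.sum() for m in ms])
bc=np.array([.6003,.0315]);v=np.radians(104.75); yd=np.array([np.cos(v),np.sin(v)]); print((r[:2]-bc)@yd)
# tape in scene0 (12x crop)
S=lambda x,y:(295+x/12-.46,205+y/12-.46)
s0=load("pics/scene0.npz")
for u in((100,222),(530,322)): print("tape scene",(back(s0,S(*u),.012)[:2]-bc)@yd)
E
```

```text
t 20.55 pos [ 0.4521 -0.3356  0.2999] yaz -20.49 z [-8.e-04  2.e-04 -1.e+00] F [ 0.86  0.78 -0.36] T [-0.068  0.019 -0.06 ] w 0.0436 j [-0.32  0.3   1.07  1.66 -0.27  1.34  0.43]
[ 0.61328938 -0.04086331  0.43575096  0.09148828] 24.96669078084541 50.96180759642838 [np.float64(31.546626759115057), np.float64(224.58593496090694)]
-0.07328576843713315
tape scene -0.07033983796873898
tape scene -0.06907215022691571
```

View pics/v8t.png

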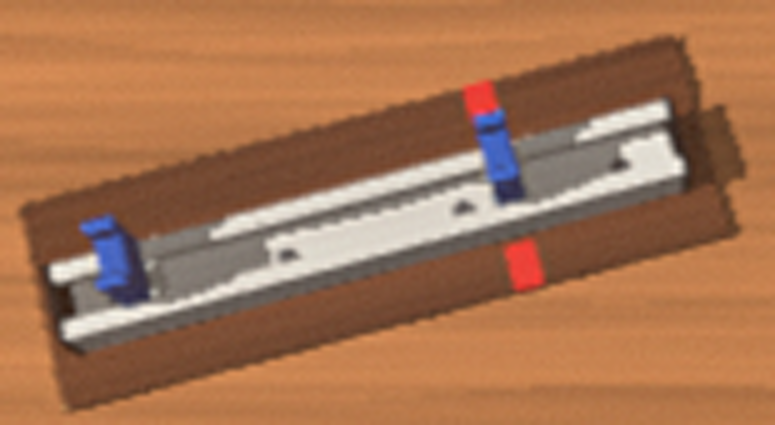

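View pics/both8.png

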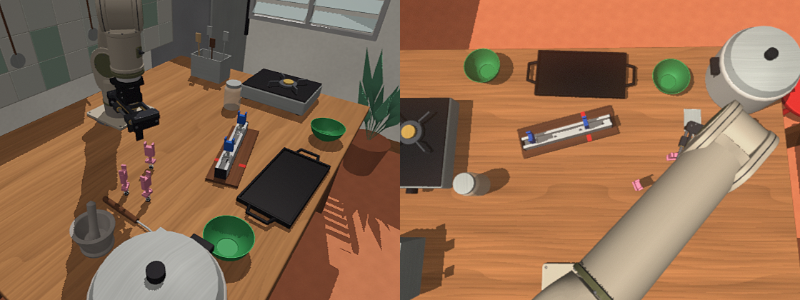

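```bash
python3 - <<'E'
from ov import *
overlay("pics/scene8.npz","pics/o8.png",(300,175,60,65),8,np.array([.6124,-.0402,.089]),15.4)
print(close_job())
E
```

```text
the job is handed in; nothing more can be done
None
```

View pics/o8.png

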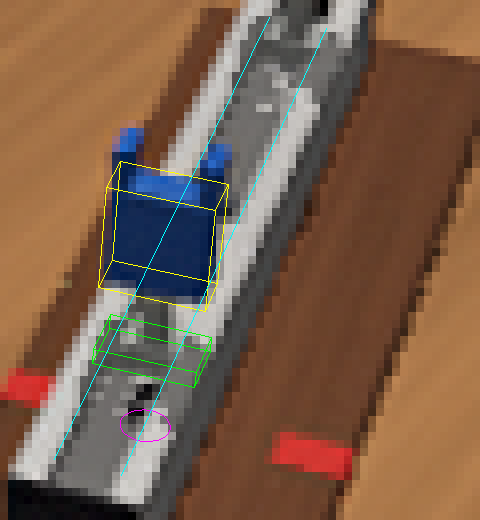

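The loose blue rest is fitted in the channel at the red tape, and I handed the job in at about 20.7 s. I let the nut down through the slot without touching the lips and pressed it in to about 10 N of spring force. I then turned it 90° clockwise, with almost no resistance, and let it up.

- **Seating:** on the way up it rested on the lips at the expected height (tool at 0.140 m). The spring load then left the wrist. One sideways push of about 5 N showed up; I eased it to about 1 N with a 0.6 mm shift, then opened the gripper and backed away.
- **Position:** the last pictures show the rest upright, square across the slot like the fitted one. It is about 1–4 mm from the middle of the tape along the channel (12 mm allowed). The other things on the counter look where they were.
- **Check that disagreed:** an automatic image fit of the seated rest gave a height 2.5 mm too high and an angle about 10° off. It had very few usable blue pixels in the top view. The forces, the tool angle, the top-view picture and a drawn outline over the scene picture (looked at only after handing in) all agree with a square, locked rest, so I went by those.

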